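# Hold the spring rod at its length mark

### The job

Fold the cover of the spring rod stand up until it stands upright and leave it standing so. Then take the rod by its knob, pull it out against its spring until the dark ring on the rod is level with the tip of the pointer beside it, and hold it there for the reading: finish while still gripping the knob. Leave the other things on the table where they are.

Things in the scene. Friction and masses are not known exactly. Their poses are not given: they have to be found in the camera images.
- jig: spring rod stand, fixed to the table: aluminium base 215x100x10 mm (x from -130 to +85 mm), two grey bearing blocks, a dark level barrel (mouth at x = -18 mm), a hinged grey cover. Origin on the table top below the hinge's middle and the rod's axis; x (level) points along the rod from knob into barrel, away from the robot, y left, z up.
- rod: telescoping 10 mm steel rod with a ribbed black knob, 26 mm in diameter and 26 mm long along the rod. Origin: knob's centre, at home 120 mm in front of the hinge axis (jig x = -120 mm), 65 mm above the table. It slides out level along the jig's -x, at most 75 mm; its spring pulls it home when let go: 2.4 N at home, 0.8 N more per 10 mm (about 6.4 N at 50 mm).
- ring_mark (a point): centre of the dark ring on the rod (18 mm diameter, 4 mm wide), the length mark: 94 mm behind the knob's centre, on the rod's axis; moves with the rod. At home it is just in front of the barrel mouth.
- index_tip (a point): tip of the pointer: a small dark clamp block with upright and thin finger, fixed on the left (jig +y) of the rod. Tip 11 mm left of the rod's axis at its height; upright 34 mm left, up to 67 mm above the table. Axes as the jig's. It is 30 to 50 mm nearer the knob than the ring at home; its block ends at least 38 mm from the knob's centre.
- cover (a joint): cover angle, rad: 0 level over the rod, 1.571 upright, 2.4 stop, leaning far back. Grey sheet 140 mm long, 90 mm wide; hinge axis along the jig's y, 95 mm above the jig's origin. The free edge, on the robot's side, swings up and away from the robot. The hinge is stiff (0.2 N m): the cover stays at any angle. Starts at 0 to 0.3.
- bar_left (a point): middle of the free left end of the steel cross-bar on the cover's free edge: round bar, 10 mm in diameter, parallel to the hinge and 142 mm from its axis, standing out 53 mm beyond the cover's side; point 72 mm left of the cover's middle. Pinched across from above, it turns between the fingers as the cover swings.
- bar_right (a point): the same on the right end of the cross-bar, 72 mm right of the cover's middle.
- vial_mid (a point): small capped vial, 25 mm across, 47 mm tall; bystander standing on the table, to be left alone. Point at its centre, half-way up.
- beaker_mid (a point): small empty glass beaker, 48 mm across, 56 mm tall; bystander standing on the table, to be left alone. Point at its centre, half-way up.
- weight_mid (a point): brass calibration weight, 20 mm across, 31 mm tall; bystander standing on the table, to be left alone. Point at its centre, half-way up.
- petri_dish_mid (a point): flat lidded dish, 62 mm across, 15 mm tall; bystander standing on the table, to be left alone. Point at its centre, half-way up.
- bench_timer_mid (a point): flat white bench timer, 60x62x18 mm; bystander standing on the table, to be left alone. Point at its centre, half-way up.
- flask_mid (a point): conical glass flask, 64 mm across, 106 mm tall; bystander standing on the table, to be left alone. Point at its centre, half-way up.

How it is judged:
On the way, in this order (a step that is already met when the one before it is completed fails the run):
1. the cover stands upright, the rod still at home (value of joint cover between 1.4 and 1.74 rad and x of rod in the frame of jig above -0.128 m), for 0.3 s.
2. the cover is left standing upright and the knob is taken in the fingers (value of joint cover between 1.4 and 1.74 rad and contact force between the fingers and rod above 3 N), for 0.1 s.
At the end, for the whole second after the job is handed in: The cover stands upright within 0.17 rad (10 degrees); the ring on the rod is within 4 mm of the pointer's tip along the rod; the rod is at rest and the fingers still hold the knob (more than 3 N of contact) (all of step 2 and x of ring_mark in the frame of index_tip between -0.004 and 0.004 m and linear speed of rod below 0.01 m/s); the arm keeps its last pose, push and grip.
It fails at once if one of the other things on the table is moved by more than 20 mm (distance of any of vial_mid, beaker_mid, weight_mid, petri_dish_mid, bench_timer_mid, flask_mid from where it was at the start of the episode above 0.02 m).
It also fails if it takes over 51 s, if anything falls off the work surface, if the arm or the gripper's body presses on something with over 40 N, if the wrist force passes 120 N, or if a joint passes its speed limit or range.

### The arm

A 7-joint arm with a two-finger parallel gripper is mounted at the origin on a cart in front of the work surface, level with it; the furniture and walls round the work are solid. World frame = base frame: x ahead of the robot, y to its left, z up, the work surface at z = 0. Lengths are in m, angles in rad, forces in N, time in s.
With the tool pointing down it reaches from about 0.425 to 0.95 m from the base axis. Payload 16.7 kg.
Tool frame: the origin (TCP) lies at the very end of the fingers, on their centre line; the grasp point (between the pads) lies 19 mm behind it (grasp_offset is the distance from the TCP to the grasp point, in m); z points along the fingers, x is the direction in which the jaws open and shut, and the axes are right-handed (so a half turn about z gives the same grasp; the last joint's range is limited). The gripper opens to 94 mm and grips with 3 to 60 N. Pads are 16 mm wide; open, the fingers measure 119 mm over their backs; the gripper's body (75 mm by 177 mm) begins 78 mm behind the grasp point.
Start: joints at [-1.262, 0.426, 0.074, 1.606, -0.034, 1.111, -0.067], TCP at [0.299, 0.605, 0.184] pointing down, gripper open.
Joint ranges: [-2.85, 2.85], [-0.5, 2.14], [-1.23, 1.37], [0.21, 2.46], [-1.02, 4.16], [0.16, 2.05], [-2.73, 2.73]. Speed limits (rad/s): [1.89, 1.89, 2.39, 2.39, 3.01, 3.01, 3.01].

### API

Orientations are given as [roll, pitch, yaw] about the fixed x, y, z axes, in that order (R = Rz(yaw) Ry(pitch) Rx(roll)).
In Python, from plant import get_state, grab_frame, camera_params, close_job, grasp_offset gives the robot as it stands.
- The arm moves only by the tool step_arm, never from a script. Its argument "plan" is a list of rows, each an object with "dp": the shift along the tool's x, y, z in mm, a list of three; "delta_rot": the turn, a rotation vector about the tool's x, y, z in rad, a list of three; "gripper": the finger opening in mm, from 0 to 94. In form: [{"dp": [x, y, z], "delta_rot": [ax, ay, az], "gripper": gripper}, ...]. A call has 1 to 20 rows; each row is the pose to reach, as a shift and turn from the pose commanded when the call began, along the tool's axes at that moment; what a row does not reach only later rows make up. A row lasts 1/12 s, in which the tool goes at most 41.7 mm and 7.16 degrees, less where a joint would pass 70% of its speed; a pose out of reach is approached as far as the arm can. A call with a gripper value outside its range is refused whole. The fingers move at their own pace and stop on an object; "grip_force" is the grip in N (left out, the last holds). Time passes only in rows, so rows that repeat a pose let the fingers close. It gives the time, the measured TCP pose, the force and the opening at its end, in the units of the state.
- get_state(): the state, without advancing time (a new reading comes with each control period).
- grab_frame(name): name is "scene" or "side" or "wrist"; returns the picture (384x512x3 uint8, red, green, blue); there is no depth.
- camera_params(name): a dict with "K" (3x3 intrinsics, pixels), "k1" (the pictures are not rectified: a ray, as slopes to the right and down, at radius r is drawn at 1 + k1 r^2 times it, then the intrinsics apply), "position" and "orientation" of the camera in the world. Camera axes: x right, y up, looking along -z (the intrinsics and any distortion apply to the point x, -y, -z); pixel columns grow to the right and rows downward; lengths in m; the calibration is good to about 2 mm. A picture is of the moment at which its call begins: read the wrist's pose just before it. camera_params takes no time and is no camera call; for the wrist camera it gives the pose at the moment of the call.
- close_job(): hands the job in, once; it reports no verdict.
The state is a dict: "time": time; "joint_positions": joint angles; "dq": joint speeds; "joint_efforts": joint torques, N m; "tcp_pos": TCP position; "tool_rot": TCP orientation; "force": force on the tool from outside, world axes, zero at the start; "moment": the same for the moment, N m; "opening": finger opening in m.
Only numpy, scipy, OpenCV 4.12 (cv2) and the standard library are available. Lean on these libraries where they do the work, as an engineer would, in place of code of your own. Each camera call takes 0.05 s, during which the arm holds its last target. There are 200 camera calls.

## Working session

There is one attempt and no reset: what is moved stays moved. The work goes in short steps, Python scripts to look and compute and a tool call to move; the robot and the scene stay as the last step left them, time stands still between calls to the robot, and variables do not carry over. Pictures are saved under pics/ and viewed, about 8 in all and at most 12, crops included, and the job is handed in when it is done.

Besides the shell and the picture viewer there is one more tool, called after ">>>" as name(argument=value, ...), one argument or row to a line, values as JSON. step_arm: Moves the arm, as the interface text tells. Its arguments: {"type":"object","properties":{"plan":{"type":"array","items":{"type":"object","properties":{"dp":{"type":"array","items":{"type":"number"}},"delta_rot":{"type":"array","items":{"type":"number"}},"gripper":{"type":"number"}}}},"grip_force":{"type":"number"}},"required":["plan"]}

```bash
mkdir -p pics; ls; python3 - <<'E'
from plant import *
import cv2
print(get_state()); print(grasp_offset)
for n in("scene","side","wrist"):
    print(n,camera_params(n))
for n in("scene","side"):
    cv2.imwrite(f"pics/{n}0.png",cv2.resize(grab_frame(n)[:,:,::-1],(800,600),interpolation=cv2.INTER_CUBIC))
E
```

```text
pics
{'time': 0.0, 'joint_positions': array([-1.26153109,  0.42670208,  0.07384749,  1.60661143, -0.03410256,
        1.11080543, -0.06705654]), 'dq': array([ 0.00076349, -0.00164213, -0.00105555, -0.00093628, -0.00017169,
        0.00078137,  0.00150137]), 'joint_efforts': array([-1.33397771e-03, -9.35808420e+01,  3.66600953e+00, -4.54208314e+01,
       -4.88857913e-02,  1.98104832e-02,  1.23993668e-04]), 'tcp_pos': array([0.29873697, 0.60476991, 0.18359355]), 'tool_rot': array([3.14150491e+00, 1.26401671e-03, 1.11204466e+00]), 'force': array([-0.43073624, -0.14108132, -0.25768628]), 'moment': array([-0.0376355 , -0.05446339, -0.02083096]), 'opening': 0.09383214227458023}
0.0188
scene {'K': array([[375.11354127,   0.        , 255.55445481],
       [  0.        , 375.11354127, 194.57507791],
       [  0.        ,   0.        ,   1.        ]]), 'k1': -0.10101653418318231, 'position': array([ 0.12860207, -0.30273349,  0.84734078]), 'orientation': array([ 0.68716882,  0.00993459, -0.92209941])}
side {'K': array([[484.51446413,   0.        , 258.30092589],
       [  0.        , 484.51446413, 202.74082013],
       [  0.        ,   0.        ,   1.        ]]), 'k1': -0.1847591385588481, 'position': array([ 0.26876254, -0.82444825,  0.64967777]), 'orientation': array([ 1.0496204 ,  0.02517514, -0.37705405])}
wrist {'K': array([[271.29457506,   0.        , 251.19544877],
       [  0.        , 271.29457506, 189.15055283],
       [  0.        ,   0.        ,   1.        ]]), 'k1': -0.03307332158206028, 'position': array([0.22894017, 0.6398244 , 0.3841576 ]), 'orientation': array([-0.27121687,  0.0016363 ,  1.11213246])}
```

View pics/scene0.png

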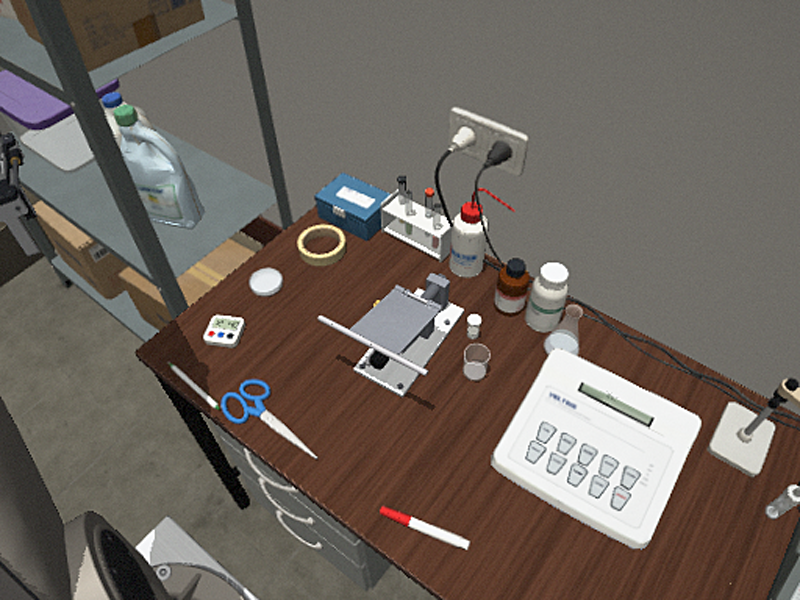

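View pics/side0.png

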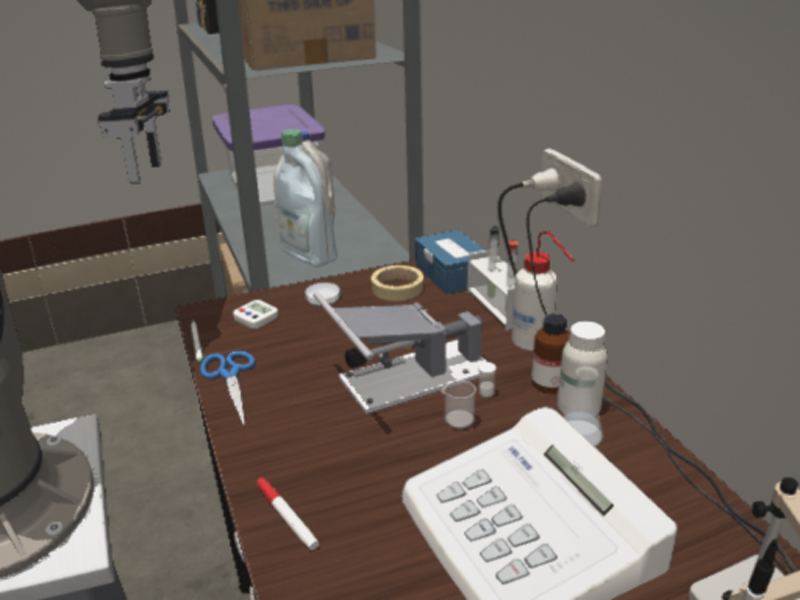

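Scene view: the bar ends are at about (320,319) and (425,373). The base corners are (355,378), (402,393) and (463,306). Beaker at (476,362), vial (474,325), flask (563,345), dish (265,282), timer (223,330), and the brass weight just shows at (377,303). In the side view the bar ends are (311,291) and (369,356), and the base corners are (340,377), (366,408) and (497,365). Next I fit the jig pose.

```bash
cat > h.py <<'E'
import numpy as np, cv2
from scipy.spatial.transform import Rotation as R
from scipy.optimize import least_squares
from plant import *
def proj(c,P):
    p=(np.atleast_2d(P)-c["position"])@R.from_euler("xyz",c["orientation"]).as_matrix()
    s=np.c_[p[:,0],-p[:,1]]/-p[:,2:]
    s*=1+c["k1"]*(s**2).sum(1,keepdims=True)
    return s@c["K"][:2,:2].T+c["K"][:2,2]
def ray(c,uv):
    d=(np.array(uv,float)-c["K"][:2,2])/c["K"][0,0]; s=d.copy()
    for _ in range(20): s=d/(1+c["k1"]*(s@s))
    return R.from_euler("xyz",c["orientation"]).apply([s[0],-s[1],-1])
def atz(c,uv,z):
    d=ray(c,uv); return c["position"]+d*(z-c["position"][2])/d[2]
def px(u,k=1.5625,o=(0,0)): return (np.array(u,float)+.5)/k-.5+np.array(o)
def jig(q,P):
    return R.from_euler("z",q[2]).apply(np.atleast_2d(P))+[q[0],q[1],0]
def bar(phi,y): return [-.142*np.cos(phi),y,.095+.142*np.sin(phi)]
E
python3 - <<'E'
from h import *
C={n:camera_params(n) for n in("scene","side")}
O={"scene":[(320,319),(425,373),(355,378),(402,393),(463,306)],"side":[(311,292),(369,356),(340,377),(366,408),(497,365)]}
def pts(q): return jig(q,[bar(q[3],.077),bar(q[3],-.077),[-.13,.05,.01],[-.13,-.05,.01],[.085,-.05,.01]])
def f(q): return np.concatenate([(proj(C[n],pts(q))-px(O[n])).ravel() for n in C])
s=least_squares(f,[.6,0,0,.1],loss="soft_l1"); print(s.x); print(f(s.x).reshape(-1,2).round(1))
q=s.x; print(pts(q).round(3))
for n,u,z in[("beaker",(476,375),0),("vial",(474,336),0),("flask",(563,352),0),("petri",(265,284),.008),("timer",(223,331),.009),("weight",(377,303),.031)]:
    p=atz(C["scene"],px(u),z); print(n,p.round(3),"jig",R.from_euler("z",-q[2]).apply(p-[q[0],q[1],0]).round(3))
E
```

```text
[0.64530637 0.06132198 0.12982389 0.22628958]
[[ 7.   4.1]
 [-4.3 -4.2]
 [-0.7 -5.1]
 [ 2.1  1.4]
 [-0.3  0.4]
 [ 6.   5.9]
 [-0.7 -3.9]
 [-0.7 -1.1]
 [ 1.8  1. ]
 [-1.4  0.4]]
[[ 0.498  0.12   0.127]
 [ 0.518 -0.033  0.127]
 [ 0.51   0.094  0.01 ]
 [ 0.523 -0.005  0.01 ]
 [ 0.736  0.023  0.01 ]]
beaker [ 0.631 -0.075  0.   ] jig [-0.032 -0.133  0.   ]
vial [ 0.699 -0.027  0.   ] jig [ 0.042 -0.095  0.   ]
flask [ 0.763 -0.172  0.   ] jig [ 0.087 -0.247  0.   ]
petri [0.558 0.358 0.008] jig [-0.048  0.306  0.008]
timer [0.431 0.338 0.009] jig [-0.176  0.302  0.009]
weight [0.636 0.143 0.031] jig [0.001 0.082 0.031]
```

```bash
python3 - <<'E'
from h import *
C={n:camera_params(n) for n in("scene","side")}
O={"scene":[(320,319),(425,373),(355,378),(402,393),(463,306)],"side":[(311,292),(369,356),(340,377),(366,408),(497,365)]}
def pts(q): return jig(q,[bar(q[3],.098),bar(q[3],-.098),[-.13,.05,.01],[-.13,-.05,.01],[.085,-.05,.01]])
def f(q): return np.concatenate([(proj(C[n],pts(q))-px(O[n])).ravel() for n in C])
s=least_squares(f,[.6,0,0,.1],loss="soft_l1"); print(s.x); print(f(s.x).reshape(-1,2).round(1))
q=s.x; print(pts(q).round(3))
for n,u,z in[("beaker",(476,375),0),("vial",(474,336),0),("flask",(563,352),0),("petri",(265,284),.008),("timer",(223,331),.009),("weight",(377,303),.031)]:
    p=atz(C["scene"],px(u),z); print(n,p.round(3),"jig",R.from_euler("z",-q[2]).apply(p-[q[0],q[1],0]).round(3))
Rt=R.from_euler("xyz",get_state()["tool_rot"])
for y in(.072,-.072):
    b=jig(q,bar(q[3],y))[0]; print(b, "tool delta mm",Rt.inv().apply(b-get_state()["tcp_pos"])*1000)
E
```

```text
[0.64459324 0.06195153 0.10156484 0.2274829 ]
[[-1.1 -0.6]
 [ 1.4 -0.2]
 [-1.9 -6. ]
 [ 0.2  1.2]
 [-0.1  1.1]
 [ 2.5  1.1]
 [ 1.5  0.2]
 [-1.1 -2.1]
 [ 0.1  0.3]
 [-1.7  1. ]]
[[ 0.497  0.145  0.127]
 [ 0.517 -0.05   0.127]
 [ 0.51   0.099  0.01 ]
 [ 0.52  -0.001  0.01 ]
 [ 0.734  0.021  0.01 ]]
beaker [ 0.631 -0.075  0.   ] jig [-0.027 -0.134  0.   ]
vial [ 0.699 -0.027  0.   ] jig [ 0.045 -0.094  0.   ]
flask [ 0.763 -0.172  0.   ] jig [ 0.094 -0.245  0.   ]
petri [0.558 0.358 0.008] jig [-0.056  0.303  0.008]
timer [0.431 0.338 0.009] jig [-0.184  0.296  0.009]
weight [0.636 0.143 0.031] jig [-0.001  0.082  0.031]
[0.49966438 0.11955399 0.12702469] tool delta mm [-346.05892211  395.00118094   57.06035347]
[ 0.51426458 -0.02370394  0.12702469] tool delta mm [-468.03706153  471.53426061   57.20602384]
```

>>> step_arm(
  plan=[
    {"dp": [-346, 395, -20], "delta_rot": [0, 0, 1.01], "gripper": 70},
    {"dp": [-346, 395, -20], "delta_rot": [0, 0, 1.01], "gripper": 70},
    {"dp": [-346, 395, -20], "delta_rot": [0, 0, 1.01], "gripper": 70},
    {"dp": [-346, 395, -20], "delta_rot": [0, 0, 1.01], "gripper": 70},
    {"dp": [-346, 395, -20], "delta_rot": [0, 0, 1.01], "gripper": 70},
    {"dp": [-346, 395, -20], "delta_rot": [0, 0, 1.01], "gripper": 70},
    {"dp": [-346, 395, -20], "delta_rot": [0, 0, 1.01], "gripper": 70},
    {"dp": [-346, 395, -20], "delta_rot": [0, 0, 1.01], "gripper": 70},
    {"dp": [-346, 395, -20], "delta_rot": [0, 0, 1.01], "gripper": 70},
    {"dp": [-346, 395, -20], "delta_rot": [0, 0, 1.01], "gripper": 70},
    {"dp": [-346, 395, -20], "delta_rot": [0, 0, 1.01], "gripper": 70},
    {"dp": [-346, 395, -20], "delta_rot": [0, 0, 1.01], "gripper": 70},
    {"dp": [-346, 395, -20], "delta_rot": [0, 0, 1.01], "gripper": 70},
    {"dp": [-346, 395, -20], "delta_rot": [0, 0, 1.01], "gripper": 70},
    {"dp": [-346, 395, -20], "delta_rot": [0, 0, 1.01], "gripper": 70},
    {"dp": [-346, 395, -20], "delta_rot": [0, 0, 1.01], "gripper": 70},
    {"dp": [-346, 395, -20], "delta_rot": [0, 0, 1.01], "gripper": 70},
    {"dp": [-346, 395, -20], "delta_rot": [0, 0, 1.01], "gripper": 70},
  ],
)

```text
time: 1.6
tcp_pos: [0.4994, 0.1211, 0.2041]
tool_rot: [-3.142, 0.0, 0.104]
force: [0.5, 0.3, 0.1]
opening: 0.07
```

```bash
python3 - <<'E'
from h import *
s=get_state();print(s["time"],s["tcp_pos"],s["tool_rot"],s["opening"],s["joint_positions"].round(2))
c=camera_params("wrist"); f=grab_frame("wrist"); np.save("w1.npy",c,allow_pickle=True)
q=[.6446,.062,.1016]
print((proj(c,jig(q,[bar(.2275,.098),bar(.2275,.072),bar(.2275,-.072),[-.12,0,.065]]))*1.5625).round())
cv2.imwrite("pics/w1.png",cv2.resize(f[:,:,::-1],(800,600),interpolation=cv2.INTER_CUBIC))
E
```

```text
1.6 [0.49941376 0.12113806 0.2041305 ] [-3.14158362e+00  3.71043356e-04  1.03919061e-01] 0.07001169353830146 [-0.82  0.15  0.51  1.96 -0.08  1.05 -0.17]
[[393. 262.]
 [393. 299.]
 [392. 477.]
 [414. 359.]]
```

View pics/w1.png

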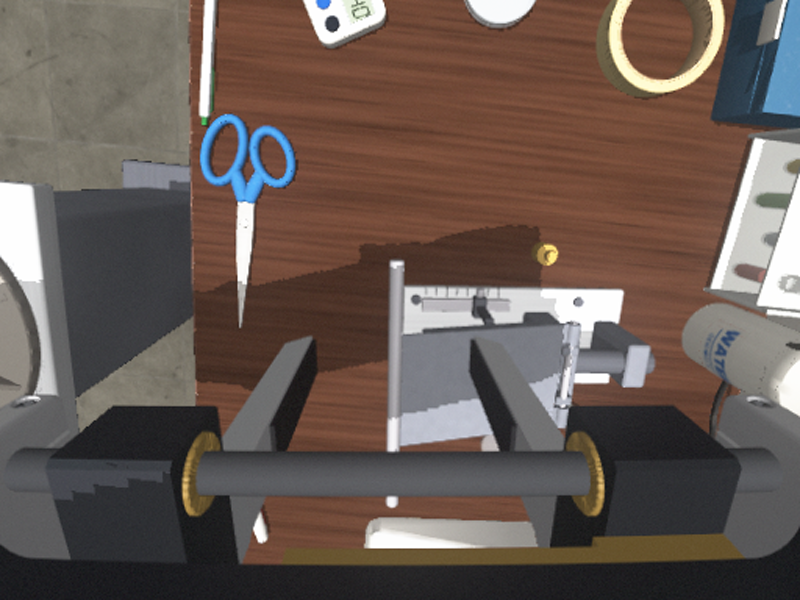

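The bar's left end is at (397,263) against a predicted (393,262), so it lies about 2–3 mm further in x. The brass weight is at (547,254) and the pointer at (482,300). Everything is clear of the grasp, so I descend and pinch.

>>> step_arm(
  plan=[
    {"dp": [1, 1, 40], "delta_rot": [0, 0, 0], "gripper": 60},
    {"dp": [2, 1, 70], "delta_rot": [0, 0, 0], "gripper": 60},
    {"dp": [2, 1, 94], "delta_rot": [0, 0, 0], "gripper": 60},
    {"dp": [2, 1, 96], "delta_rot": [0, 0, 0], "gripper": 60},
    {"dp": [2, 1, 96], "delta_rot": [0, 0, 0], "gripper": 0},
    {"dp": [2, 1, 96], "delta_rot": [0, 0, 0], "gripper": 0},
    {"dp": [2, 1, 96], "delta_rot": [0, 0, 0], "gripper": 0},
    {"dp": [2, 1, 96], "delta_rot": [0, 0, 0], "gripper": 0},
    {"dp": [2, 1, 96], "delta_rot": [0, 0, 0], "gripper": 0},
    {"dp": [2, 1, 96], "delta_rot": [0, 0, 0], "gripper": 0},
    {"dp": [2, 1, 96], "delta_rot": [0, 0, 0], "gripper": 0},
    {"dp": [2, 1, 96], "delta_rot": [0, 0, 0], "gripper": 0},
  ],
  grip_force=20,
)

```text
time: 2.65
tcp_pos: [0.502, 0.1193, 0.1085]
tool_rot: [-3.141, -0.0, 0.102]
force: [0.8, -0.1, 0.0]
opening: 0.0099
```

```bash
python3 - <<'E'
from h import *
s=get_state();print(s["time"],s["tcp_pos"],s["tool_rot"],s["force"],s["opening"])
Rt=R.from_euler("xyz",s["tool_rot"]);q=[.6446+.002,.062,.1016]
b0=jig(q,bar(.2275,.072))[0]
for phi in np.linspace(.2275,1.59,13):
    print(round(phi,2),Rt.inv().apply(jig(q,bar(phi,.072))[0]-b0).round(4)*1000)
E
```

```text
2.65 [0.50199808 0.11927333 0.10850405] [-3.14136873e+00 -2.60939142e-04  1.01953061e-01] [ 0.82063934 -0.06713933  0.02003245] 0.009888104193922833
0.23 [0. 0. 0.]
0.34 [  4.5  -0.  -15.5]
0.45 [ 10.8  -0.  -30.3]
0.57 [ 18.7  -0.  -44.4]
0.68 [ 28.1  -0.  -57.4]
0.8 [ 38.9  -0.  -69.4]
0.91 [ 51.1   0.  -80. ]
1.02 [ 64.3   0.  -89.1]
1.14 [ 78.5   0.  -96.7]
1.25 [  93.5    0.  -102.7]
1.36 [ 109.1    0.  -106.9]
1.48 [ 125.     0.  -109.3]
1.59 [ 141.1    0.  -109.9]
```

The bar is gripped: the opening reads 9.9 mm for a 10 mm bar. Now I swing it up along the arc.

>>> step_arm(
  plan=[
    {"dp": [4.5, 0, -15.5], "delta_rot": [0, 0, 0], "gripper": 0},
    {"dp": [10.8, 0, -30.3], "delta_rot": [0, 0, 0], "gripper": 0},
    {"dp": [18.7, 0, -44.4], "delta_rot": [0, 0, 0], "gripper": 0},
    {"dp": [28, 0, -57.4], "delta_rot": [0, 0, 0], "gripper": 0},
    {"dp": [39, 0, -69.4], "delta_rot": [0, 0, 0], "gripper": 0},
    {"dp": [51, 0, -80], "delta_rot": [0, 0, 0], "gripper": 0},
    {"dp": [64.3, 0, -89], "delta_rot": [0, 0, 0], "gripper": 0},
    {"dp": [78.5, 0, -96.7], "delta_rot": [0, 0, 0], "gripper": 0},
    {"dp": [93.5, 0, -102.7], "delta_rot": [0, 0, 0], "gripper": 0},
    {"dp": [109, 0, -107], "delta_rot": [0, 0, 0], "gripper": 0},
    {"dp": [125, 0, -109.3], "delta_rot": [0, 0, 0], "gripper": 0},
    {"dp": [138, 0, -110], "delta_rot": [0, 0, 0], "gripper": 0},
    {"dp": [138, 0, -110], "delta_rot": [0, 0, 0], "gripper": 0},
    {"dp": [138, 0, -110], "delta_rot": [0, 0, 0], "gripper": 0},
    {"dp": [138, 0, -110], "delta_rot": [0, 0, 0], "gripper": 0},
    {"dp": [138, 0, -110], "delta_rot": [0, 0, 0], "gripper": 0},
  ],
)

```text
time: 3.98
tcp_pos: [0.6384, 0.1331, 0.2182]
tool_rot: [-3.141, 0.0, 0.102]
force: [-0.3, 0.1, -0.9]
opening: 0.0004
```

```bash
python3 - <<'E'
from h import *
s=get_state();print(s["time"],s["tcp_pos"],s["tool_rot"],s["force"],s["opening"])
c=camera_params("side");f=grab_frame("side")
q=[.6456,.062,.1016]
for phi in(1.4,1.57,1.74): print(phi,((proj(c,jig(q,[bar(phi,.072),bar(phi,-.098),[0,-.045,.095]]))-[140,80])*3).round())
cv2.imwrite("pics/s1.png",cv2.resize(f[80:280,140:400,::-1],(780,600),interpolation=cv2.INTER_CUBIC))
E
```

```text
3.9833 [0.63844323 0.13314518 0.21822738] [-3.14141117e+00  4.83931295e-04  1.01881360e-01] [-0.33308337  0.12106863 -0.91639872] 0.0004444567909418597
1.4 [[328. 174.]
 [443. 259.]
 [434. 396.]]
1.57 [[356. 166.]
 [474. 248.]
 [434. 396.]]
1.74 [[384. 162.]
 [505. 243.]
 [434. 396.]]
```

View pics/s1.png

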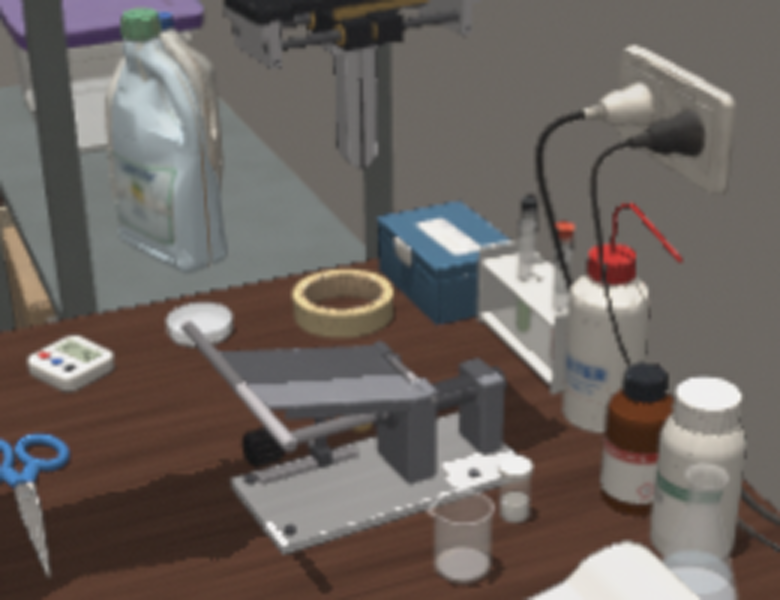

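The bar slipped out, and the cover is still near its start angle: its bar ends are at (188,327) and (290,440) in this crop. I refit the pose using this sharper view.

```bash
python3 - <<'E'
from h import *
C={n:camera_params(n) for n in("scene","side")}; C["w"]=np.load("w1.npy",allow_pickle=True).item()
X=px; k3=lambda u:px(u,3,(140,80))
B=lambda y:(lambda q:bar(q[3],y)); K=lambda *p:(lambda q:list(p))
obs=[("side",B(.098),k3((188,326))),("side",B(-.098),k3((291,441))),("side",K(-.13,.05,.01),k3((234,487))),("side",K(-.13,-.05,.01),k3((285,551))),
("scene",B(.098),X((320,319))),("scene",B(-.098),X((425,373))),("scene",K(-.13,-.05,.01),X((402,393))),("scene",K(.085,-.05,.01),X((463,306))),
("w",B(.098),X((397,263))),("w",B(-.098),X((391,505))),("w",K(-.13,.05,.01),X((404,288))),("w",K(.085,.05,.01),X((622,290)))]
def f(q): return np.concatenate([(proj(C[n],jig(q,p(q)))[0]-u) for n,p,u in obs])
s=least_squares(f,[.645,.06,.1,.2],loss="soft_l1"); q=s.x; print(q); print(f(q).reshape(-1,2).round(1))
print(jig(q,bar(q[3],.072)))
np.save("q.npy",q)
st=get_state()
f2=grab_frame("scene"); cv2.imwrite("pics/sc2.png",cv2.resize(f2[170:270,190:320,::-1],(780,600),interpolation=cv2.INTER_CUBIC))
E
```

```text
[0.64552381 0.06037204 0.09110854 0.22655638]
[[-0.2 -0.6]
 [ 0.8  1.4]
 [-0.8 -3.1]
 [-0.3 -2.1]
 [-0.6 -1. ]
 [ 1.4 -0.1]
 [ 0.4  1.2]
 [ 0.7  1.4]
 [-0.8 -0.5]
 [ 0.7 -0.1]
 [-0.6  0.1]
 [ 1.2  0.7]]
[[0.50117568 0.11948405 0.1268965 ]]
```

View pics/sc2.png

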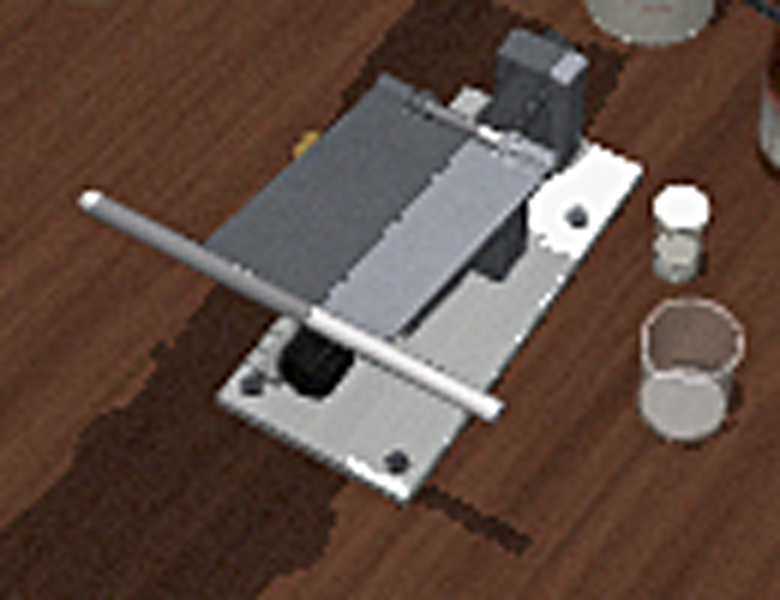

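The fit is unchanged: the bar is at z = 0.127 and the cover at 0.227 rad. So the grasp height was right and 20 N simply slipped. I retry with a firmer grip and a slow first lift.

>>> step_arm(
  plan=[
    {"dp": [-40, 0, 0], "delta_rot": [0, 0, 0], "gripper": 50},
    {"dp": [-80, 0, 0], "delta_rot": [0, 0, 0], "gripper": 50},
    {"dp": [-120, 0, 0], "delta_rot": [0, 0, 0], "gripper": 50},
    {"dp": [-138, 0, 0], "delta_rot": [0, 0, 0], "gripper": 50},
    {"dp": [-138, 0, 0], "delta_rot": [0, 0, 0], "gripper": 50},
    {"dp": [-138, 0, 40], "delta_rot": [0, 0, 0], "gripper": 50},
    {"dp": [-138, 0, 80], "delta_rot": [0, 0, 0], "gripper": 50},
    {"dp": [-138, 0, 111], "delta_rot": [0, 0, 0], "gripper": 50},
    {"dp": [-138, 0, 112], "delta_rot": [0, 0, 0], "gripper": 50},
    {"dp": [-138, 0, 112], "delta_rot": [0, 0, 0], "gripper": 0},
    {"dp": [-138, 0, 112], "delta_rot": [0, 0, 0], "gripper": 0},
    {"dp": [-138, 0, 112], "delta_rot": [0, 0, 0], "gripper": 0},
    {"dp": [-138, 0, 112], "delta_rot": [0, 0, 0], "gripper": 0},
    {"dp": [-138, 0, 112], "delta_rot": [0, 0, 0], "gripper": 0},
    {"dp": [-138, 0, 112], "delta_rot": [0, 0, 0], "gripper": 0},
    {"dp": [-138, 0, 112], "delta_rot": [0, 0, 0], "gripper": 0},
    {"dp": [-138, 0, 112], "delta_rot": [0, 0, 0], "gripper": 0},
  ],
  grip_force=55,
)

```text
time: 5.5
tcp_pos: [0.5016, 0.1193, 0.1064]
tool_rot: [-3.141, 0.0, 0.102]
force: [-2.9, 0.6, 0.5]
opening: 0.0066
```

>>> step_arm(
  plan=[
    {"dp": [1, 0, -4], "delta_rot": [0, 0, 0], "gripper": 0},
    {"dp": [2, 0, -8], "delta_rot": [0, 0, 0], "gripper": 0},
    {"dp": [3.2, 0, -12], "delta_rot": [0, 0, 0], "gripper": 0},
    {"dp": [4.5, 0, -15.5], "delta_rot": [0, 0, 0], "gripper": 0},
  ],
)

```text
time: 5.83
tcp_pos: [0.5069, 0.1196, 0.1224]
tool_rot: [3.142, -0.001, 0.102]
force: [0.1, 0.6, 0.5]
opening: 0.0009
```

```bash
python3 - <<'E'
from h import *
s=get_state();print(s["time"],s["tcp_pos"],s["force"],s["moment"],s["opening"])
c=camera_params("side");f=grab_frame("side");q=np.load("q.npy")
for phi in(.226,.34): print(phi,((proj(c,jig(q,[bar(phi,.098),bar(phi,.072),bar(phi,-.098)]))-[180,150])*6).round())
cv2.imwrite("pics/s2.png",cv2.resize(f[150:250,180:310,::-1],(780,600),interpolation=cv2.INTER_CUBIC))
E
```

```text
5.8333 [0.50687038 0.11963368 0.12244176] [0.14145175 0.58301251 0.46454132] [-0.12458452  0.07508532 -0.01987936] 0.0008711028687888279
0.226 [[133. 226.]
 [157. 255.]
 [345. 468.]]
0.34 [[140. 188.]
 [165. 216.]
 [355. 425.]]
```

View pics/s2.png

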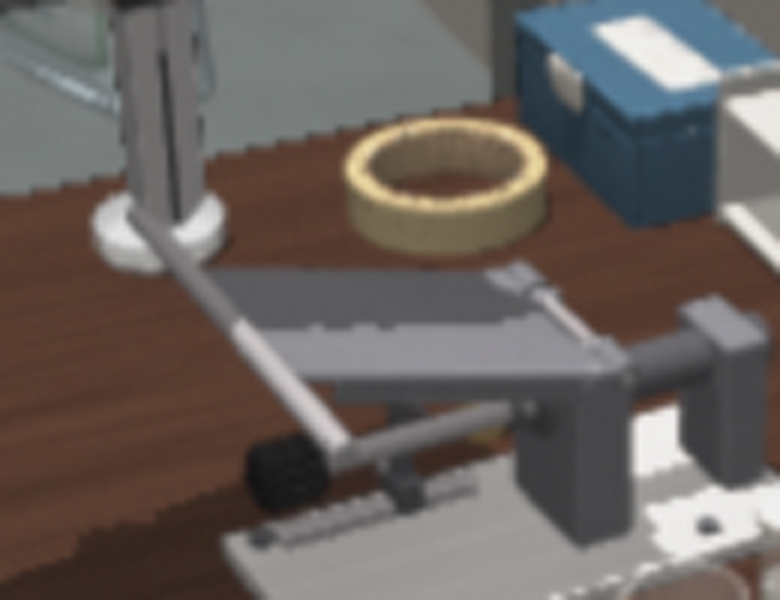

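```bash
python3 - <<'E'
from h import *
s=get_state();c=camera_params("side");q=np.load("q.npy")
Rt=R.from_euler("xyz",s["tool_rot"])
for d in([0,0,0],[0,.008,0],[0,-.008,0],[0,0,-.019],[-.012,.008,0],[.012,.008,0]):
    p=s["tcp_pos"]+Rt.apply(d); print(d,p.round(4),((proj(c,p)-[180,150])*6).round())
# bar ends by triangulating: assume each phi, residual
for phi in(.226,.25,.27,.29): print(phi,((proj(c,jig(q,[bar(phi,.098),bar(phi,-.098)]))-[180,150])*6).round().tolist())
E
```

```text
[0, 0, 0] [0.5076 0.1198 0.1231] [[174. 260.]]
[0, 0.008, 0] [0.5084 0.1118 0.1231] [[182. 268.]]
[0, -0.008, 0] [0.5068 0.1277 0.1231] [[166. 251.]]
[0, 0, -0.019] [0.5075 0.1198 0.1421] [[170. 215.]]
[-0.012, 0.008, 0] [0.4965 0.1106 0.123 ] [[153. 276.]]
[0.012, 0.008, 0] [0.5203 0.113  0.1231] [[211. 261.]]
0.226 [[133.0, 226.0], [345.0, 468.0]]
0.25 [[134.0, 218.0], [346.0, 459.0]]
0.27 [[135.0, 212.0], [348.0, 452.0]]
0.29 [[136.0, 205.0], [350.0, 444.0]]
```

The fingers visibly end at about row 222 in this crop, but the reported TCP projects to row 260. That puts the real tips about 17 mm higher than reported, which would explain the slip. I check it against the first picture.

```bash
python3 - <<'E'
from h import *
c=camera_params("side")
Rt=R.from_euler("xyz",[3.1415,.00126,1.112]);t=np.array([.29874,.60477,.18359])
for d in([.05,0,0],[-.05,0,0],[.05,0,-.017],[-.05,0,-.017]): print(d,(proj(c,t+Rt.apply(d))*1.5625).round())
s=camera_params("scene");q=np.load("q.npy"); print((proj(s,[get_state()["tcp_pos"],get_state()["tcp_pos"]+[0,0,.017]])-[190,150])*6)
f=grab_frame("scene"); cv2.imwrite("pics/sc3.png",cv2.resize(f[150:250,190:320,::-1],(780,600),interpolation=cv2.INTER_CUBIC))
E
```

```text
[0.05, 0, 0] [[158. 175.]]
[-0.05, 0, 0] [[138. 194.]]
[0.05, 0, -0.017] [[156. 167.]]
[-0.05, 0, -0.017] [[136. 185.]]
[[146.16237598 339.53611632]
 [142.1311007  313.68881548]]
```

View pics/sc3.png

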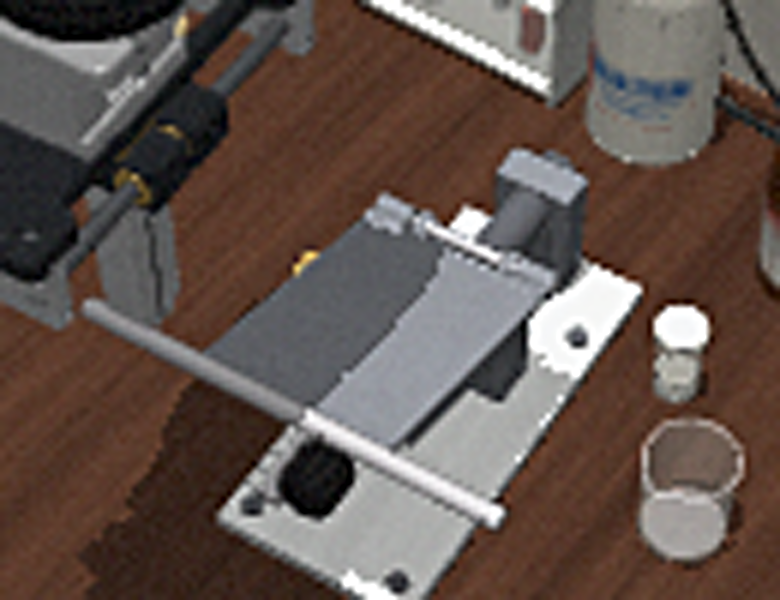

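The start picture and this scene view both show the tips about 17 mm short of the reported TCP. From here I command 17 mm deeper than nominal. I open, drop lower onto the bar (the cover is now at about 0.27 rad) and pinch again.

>>> step_arm(
  plan=[
    {"dp": [-3, 0, -15], "delta_rot": [0, 0, 0], "gripper": 50},
    {"dp": [-3, 0, -15], "delta_rot": [0, 0, 0], "gripper": 50},
    {"dp": [-3, 0, -15], "delta_rot": [0, 0, 0], "gripper": 50},
    {"dp": [-3, 0, -15], "delta_rot": [0, 0, 0], "gripper": 50},
    {"dp": [-3, 0, -15], "delta_rot": [0, 0, 0], "gripper": 50},
    {"dp": [-3, 0, 10], "delta_rot": [0, 0, 0], "gripper": 50},
    {"dp": [-3, 0, 25], "delta_rot": [0, 0, 0], "gripper": 50},
    {"dp": [-3, 0, 25], "delta_rot": [0, 0, 0], "gripper": 50},
    {"dp": [-3, 0, 25], "delta_rot": [0, 0, 0], "gripper": 0},
    {"dp": [-3, 0, 25], "delta_rot": [0, 0, 0], "gripper": 0},
    {"dp": [-3, 0, 25], "delta_rot": [0, 0, 0], "gripper": 0},
    {"dp": [-3, 0, 25], "delta_rot": [0, 0, 0], "gripper": 0},
    {"dp": [-3, 0, 25], "delta_rot": [0, 0, 0], "gripper": 0},
    {"dp": [-3, 0, 25], "delta_rot": [0, 0, 0], "gripper": 0},
    {"dp": [-3, 0, 25], "delta_rot": [0, 0, 0], "gripper": 0},
    {"dp": [-3, 0, 25], "delta_rot": [0, 0, 0], "gripper": 0},
  ],
  grip_force=30,
)

```text
time: 7.27
tcp_pos: [0.5034, 0.1194, 0.0969]
tool_rot: [-3.141, 0.0, 0.102]
force: [-0.5, 0.7, 1.6]
opening: 0.0091
```

>>> step_arm(
  plan=[
    {"dp": [1.2, 0, -4], "delta_rot": [0, 0, 0], "gripper": 0},
    {"dp": [2.5, 0, -8], "delta_rot": [0, 0, 0], "gripper": 0},
    {"dp": [3.8, 0, -12], "delta_rot": [0, 0, 0], "gripper": 0},
    {"dp": [5.1, 0, -15.3], "delta_rot": [0, 0, 0], "gripper": 0},
  ],
)

```text
time: 7.6
tcp_pos: [0.5085, 0.1198, 0.1125]
tool_rot: [3.142, 0.0, 0.102]
force: [-0.4, 0.1, -3.2]
opening: 0.0086
```

```bash
python3 - <<'E'
from h import *
s=get_state();print(s["time"],s["tcp_pos"],s["force"],s["opening"])
for a in np.r_[.383:1.6:.1,1.571]: print(round(a,2),(142*(np.cos(.383)-np.cos(a))).round(1),(142*(np.sin(.383)-np.sin(a))).round(1))
E
```

```text
7.6 [0.50852812 0.11983304 0.11254181] [-0.39544543  0.05813861 -3.2115248 ] 0.008562966216537612
0.38 0.0 0.0
0.48 6.0 -12.9
0.58 13.2 -25.1
0.68 21.6 -36.6
0.78 31.1 -47.1
0.88 41.6 -56.6
0.98 53.0 -65.1
1.08 65.2 -72.4
1.18 78.0 -78.4
1.28 91.4 -83.1
1.38 105.2 -86.4
1.48 119.3 -88.4
1.58 133.4 -88.9
1.57 131.7 -88.9
```

>>> step_arm(
  plan=[
    {"dp": [3, 0, -6.6], "delta_rot": [0, 0, 0], "gripper": 0},
    {"dp": [6, 0, -12.9], "delta_rot": [0, 0, 0], "gripper": 0},
    {"dp": [9.5, 0, -19], "delta_rot": [0, 0, 0], "gripper": 0},
    {"dp": [13.2, 0, -25.1], "delta_rot": [0, 0, 0], "gripper": 0},
  ],
)

```text
time: 7.93
tcp_pos: [0.5213, 0.121, 0.1378]
tool_rot: [3.141, 0.001, 0.102]
force: [-4.2, -1.2, -0.6]
opening: 0.0088
```

Still holding, so I continue.

>>> step_arm(
  plan=[
    {"dp": [4, 0, -6], "delta_rot": [0, 0, 0], "gripper": 0},
    {"dp": [8.4, 0, -11.5], "delta_rot": [0, 0, 0], "gripper": 0},
    {"dp": [17.9, 0, -22], "delta_rot": [0, 0, 0], "gripper": 0},
    {"dp": [28.4, 0, -31.5], "delta_rot": [0, 0, 0], "gripper": 0},
    {"dp": [39.8, 0, -40], "delta_rot": [0, 0, 0], "gripper": 0},
    {"dp": [52, 0, -47.3], "delta_rot": [0, 0, 0], "gripper": 0},
    {"dp": [64.8, 0, -53.3], "delta_rot": [0, 0, 0], "gripper": 0},
    {"dp": [78.2, 0, -58], "delta_rot": [0, 0, 0], "gripper": 0},
    {"dp": [92, 0, -61.3], "delta_rot": [0, 0, 0], "gripper": 0},
    {"dp": [106, 0, -63.3], "delta_rot": [0, 0, 0], "gripper": 0},
    {"dp": [113, 0, -63.7], "delta_rot": [0, 0, 0], "gripper": 0},
    {"dp": [118.5, 0, -63.8], "delta_rot": [0, 0, 0], "gripper": 0},
    {"dp": [118.5, 0, -63.8], "delta_rot": [0, 0, 0], "gripper": 0},
    {"dp": [118.5, 0, -63.8], "delta_rot": [0, 0, 0], "gripper": 0},
  ],
)

```text
time: 9.1
tcp_pos: [0.6412, 0.1322, 0.2023]
tool_rot: [3.141, -0.002, 0.101]
force: [1.8, -3.2, 5.2]
opening: 0.0088
```

```bash
python3 - <<'E'
from h import *
s=get_state();print(s["time"],s["tcp_pos"],s["force"],s["opening"])
c=camera_params("side");f=grab_frame("side");q=np.load("q.npy")
for phi in(1.4,1.5,1.57,1.64,1.74): print(phi,((proj(c,jig(q,[bar(phi,.098),bar(phi,-.098),[0,-.045,.095]]))-[220,110])*6).round().tolist())
cv2.imwrite("pics/s3.png",cv2.resize(f[110:210,220:350,::-1],(780,600),interpolation=cv2.INTER_CUBIC))
E
```

```text
9.1 [0.64119083 0.13220195 0.20234433] [ 1.81869396 -3.24448626  5.24827043] 0.008760113047128489
1.4 [[149.0, 148.0], [405.0, 340.0], [389.0, 614.0]]
1.5 [[182.0, 136.0], [442.0, 326.0], [389.0, 614.0]]
1.57 [[205.0, 131.0], [468.0, 319.0], [389.0, 614.0]]
1.64 [[228.0, 127.0], [493.0, 314.0], [389.0, 614.0]]
1.74 [[261.0, 124.0], [529.0, 309.0], [389.0, 614.0]]
```

View pics/s3.png

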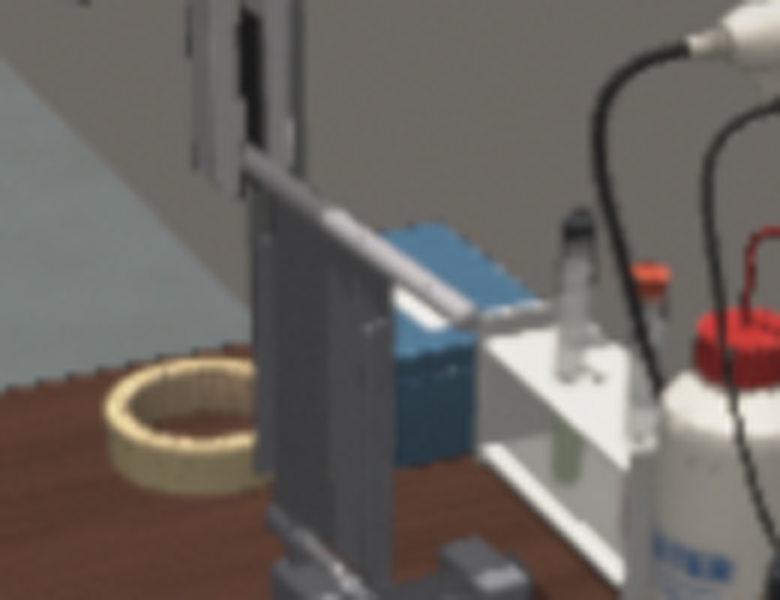

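The bar's right end is at (470,320), which matches a cover angle of 1.57 rad. I release, lift clear, and move back over the rod for one close look at the ring and pointer.

>>> step_arm(
  plan=[
    {"dp": [0, 0, 0], "delta_rot": [0, 0, 0], "gripper": 16},
    {"dp": [0, 0, 0], "delta_rot": [0, 0, 0], "gripper": 30},
    {"dp": [0, 0, 0], "delta_rot": [0, 0, 0], "gripper": 50},
    {"dp": [0, 0, 0], "delta_rot": [0, 0, 0], "gripper": 50},
    {"dp": [0, 0, 0], "delta_rot": [0, 0, 0], "gripper": 50},
    {"dp": [0, 0, -20], "delta_rot": [0, 0, 0], "gripper": 50},
    {"dp": [0, 0, -60], "delta_rot": [0, 0, 0], "gripper": 50},
    {"dp": [0, 0, -75], "delta_rot": [0, 0, 0], "gripper": 50},
    {"dp": [0, 0, -75], "delta_rot": [0, 0, 0], "gripper": 50},
    {"dp": [-30, 20, -75], "delta_rot": [0, 0, 0], "gripper": 50},
    {"dp": [-60, 45, -75], "delta_rot": [0, 0, 0], "gripper": 50},
    {"dp": [-90, 70, -75], "delta_rot": [0, 0, 0], "gripper": 50},
    {"dp": [-95, 92, -75], "delta_rot": [0, 0, 0], "gripper": 50},
    {"dp": [-95, 92, -40], "delta_rot": [0, 0, 0], "gripper": 50},
    {"dp": [-95, 92, 0], "delta_rot": [0, 0, 0], "gripper": 50},
    {"dp": [-95, 92, 15], "delta_rot": [0, 0, 0], "gripper": 50},
    {"dp": [-95, 92, 15], "delta_rot": [0, 0, 0], "gripper": 50},
    {"dp": [-95, 92, 15], "delta_rot": [0, 0, 0], "gripper": 50},
  ],
)

```text
time: 10.65
tcp_pos: [0.554, 0.0319, 0.1857]
tool_rot: [3.141, 0.002, 0.102]
force: [1.4, 0.2, 0.4]
opening: 0.0499
```

```bash
python3 - <<'E'
from h import *
s=get_state();print(s["time"],s["tcp_pos"],s["tool_rot"],s["force"],s["opening"])
c=camera_params("wrist");f=grab_frame("wrist");q=np.load("q.npy");np.save("w2.npy",c,allow_pickle=True)
print((proj(c,jig(q,[[-.12,0,.065],[-.026,0,.065],[-.065,.011,.065]]))*1.5625).round())
cv2.imwrite("pics/w2.png",cv2.resize(f[:,:,::-1],(800,600),interpolation=cv2.INTER_CUBIC))
E
```

```text
10.65 [0.55400176 0.03190043 0.18573584] [3.14095886e+00 1.51449225e-03 1.01738432e-01] [1.35630733 0.22865066 0.4333784 ] 0.049942821724652135
[[359. 256.]
 [481. 257.]
 [431. 243.]]
```

View pics/w2.png

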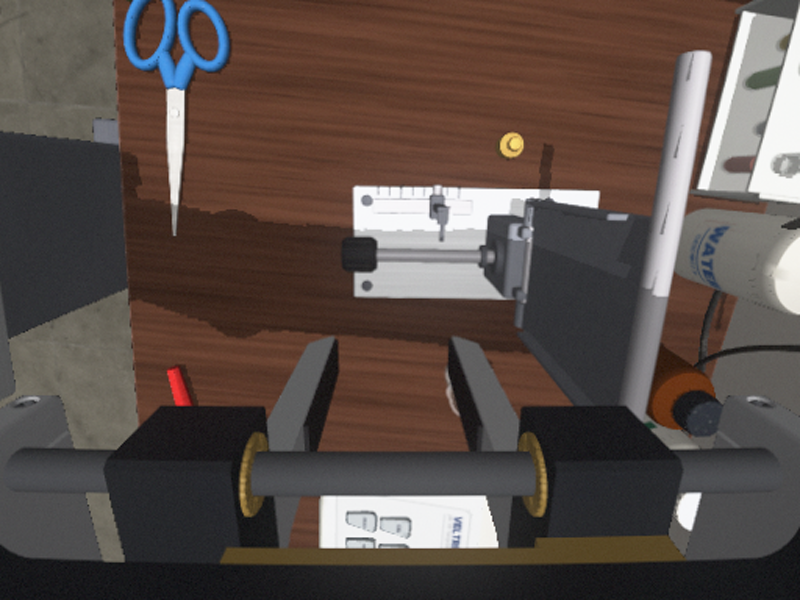

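The knob is at (360,255) against a predicted (359,256). The pointer tip is near (443,240) and the ring near (486,256). The cover is upright. I zoom in to measure.

```bash
python3 - <<'E'
import cv2
i=cv2.imread("pics/w2.png"); cv2.imwrite("pics/w2z.png",cv2.resize(i[200:300,330:530],(800,400),interpolation=cv2.INTER_CUBIC))
E
```

```text
(no output)
```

View pics/w2z.png

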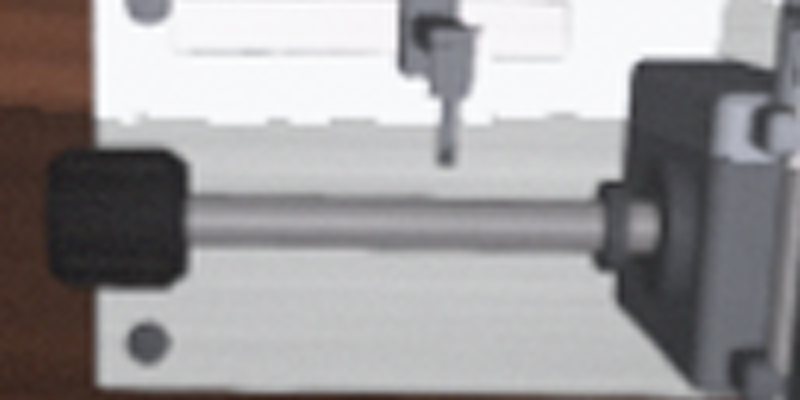

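In the zoom the ring centre is at (612,225), the pointer tip at (447,163) and the knob centre at (118,218).

```bash
python3 - <<'E'
from h import *
c=np.load("w2.npy",allow_pickle=True).item();q=np.load("q.npy")
inv=lambda p:R.from_euler("z",-q[2]).apply(p-[q[0],q[1],0])*1000
P={}
for n,u in(("ring",(612,225)),("tip",(447,163)),("knob",(118,218))):
    P[n]=atz(c,px((330+u[0]/4,200+u[1]/4)),.065); print(n,P[n].round(4),inv(P[n]).round(1))
print("pull",inv(P["ring"])-inv(P["tip"]))
s=get_state();Rt=R.from_euler("xyz",s["tool_rot"]);k=jig(q,[-.12,0,.033])[0]
print(k,Rt.inv().apply(k-s["tcp_pos"])*1000, "yaw err",q[2]-s["tool_rot"][2],s["joint_positions"].round(2))
E
```

```text
ring [0.6206 0.0592 0.065 ] [-24.9   1.1  65. ]
tip [0.5875 0.0678 0.065 ] [-57.1  12.7  65. ]
knob [0.5262 0.0509 0.065 ] [-119.7    1.4   65. ]
pull [ 32.19313987 -11.53077684   0.        ]
[0.52602151 0.04945414 0.033     ] [-26.89224146 -20.25704355 153.74557736] yaw err -0.010738603938570498 [-0.65  0.25  0.57  1.9  -0.16  1.03  0.09]
```

The measurements agree: knob to ring comes out at 94.8 mm against the true 94. The pull needed is 32 mm. I turn the jaws across the rod, descend on the knob and grip.

>>> step_arm(
  plan=[
    {"dp": [-26.5, -21.5, 0], "delta_rot": [0, 0, -1.56], "gripper": 56},
    {"dp": [-26.5, -21.5, 0], "delta_rot": [0, 0, -1.56], "gripper": 56},
    {"dp": [-26.5, -21.5, 0], "delta_rot": [0, 0, -1.56], "gripper": 56},
    {"dp": [-26.5, -21.5, 0], "delta_rot": [0, 0, -1.56], "gripper": 56},
    {"dp": [-26.5, -21.5, 0], "delta_rot": [0, 0, -1.56], "gripper": 56},
    {"dp": [-26.5, -21.5, 0], "delta_rot": [0, 0, -1.56], "gripper": 56},
    {"dp": [-26.5, -21.5, 0], "delta_rot": [0, 0, -1.56], "gripper": 56},
    {"dp": [-26.5, -21.5, 0], "delta_rot": [0, 0, -1.56], "gripper": 56},
    {"dp": [-26.5, -21.5, 0], "delta_rot": [0, 0, -1.56], "gripper": 56},
    {"dp": [-26.5, -21.5, 0], "delta_rot": [0, 0, -1.56], "gripper": 56},
    {"dp": [-26.5, -21.5, 0], "delta_rot": [0, 0, -1.56], "gripper": 56},
    {"dp": [-26.5, -21.5, 0], "delta_rot": [0, 0, -1.56], "gripper": 56},
    {"dp": [-26.5, -21.5, 0], "delta_rot": [0, 0, -1.56], "gripper": 56},
    {"dp": [-26.5, -21.5, 0], "delta_rot": [0, 0, -1.56], "gripper": 56},
    {"dp": [-26.5, -21.5, 0], "delta_rot": [0, 0, -1.56], "gripper": 56},
    {"dp": [-26.5, -21.5, 0], "delta_rot": [0, 0, -1.56], "gripper": 56},
  ],
)

```text
time: 12.03
tcp_pos: [0.5263, 0.0508, 0.1868]
tool_rot: [3.14, -0.0, 1.659]
force: [-0.4, 0.5, -0.3]
opening: 0.0561
```

```bash
python3 - <<'E'
from h import *
s=get_state();print(s["time"],s["tcp_pos"],s["tool_rot"],s["force"],s["joint_positions"].round(2))
Rt=R.from_euler("xyz",s["tool_rot"]);print(Rt.inv().apply(np.array([.5262,.0505,.033])-s["tcp_pos"])*1000)
E
```

```text
12.0333 [0.52628017 0.05082705 0.18679786] [ 3.14039932e+00 -1.74250040e-04  1.65930691e+00] [-0.35353598  0.45114778 -0.32839912] [-0.52  0.19  0.35  1.95 -0.07  1.02  1.52]
[ -0.34548344  -0.29229664 153.79756287]
```

>>> step_arm(
  plan=[
    {"dp": [0, 0, 40], "delta_rot": [0, 0, 0], "gripper": 56},
    {"dp": [0, 0, 80], "delta_rot": [0, 0, 0], "gripper": 56},
    {"dp": [0, 0, 110], "delta_rot": [0, 0, 0], "gripper": 56},
    {"dp": [0, 0, 135], "delta_rot": [0, 0, 0], "gripper": 56},
    {"dp": [0, 0, 153], "delta_rot": [0, 0, 0], "gripper": 56},
    {"dp": [0, 0, 153], "delta_rot": [0, 0, 0], "gripper": 56},
    {"dp": [0, 0, 153], "delta_rot": [0, 0, 0], "gripper": 0},
    {"dp": [0, 0, 153], "delta_rot": [0, 0, 0], "gripper": 0},
    {"dp": [0, 0, 153], "delta_rot": [0, 0, 0], "gripper": 0},
    {"dp": [0, 0, 153], "delta_rot": [0, 0, 0], "gripper": 0},
    {"dp": [0, 0, 153], "delta_rot": [0, 0, 0], "gripper": 0},
    {"dp": [0, 0, 153], "delta_rot": [0, 0, 0], "gripper": 0},
    {"dp": [0, 0, 153], "delta_rot": [0, 0, 0], "gripper": 0},
    {"dp": [0, 0, 153], "delta_rot": [0, 0, 0], "gripper": 0},
  ],
  grip_force=30,
)

```text
time: 13.2
tcp_pos: [0.5264, 0.051, 0.0339]
tool_rot: [3.14, -0.0, 1.662]
force: [-1.2, -0.0, 9.5]
opening: 0.0253
```

The opening of 25.3 mm fits the knob, but there is an upward push of 9.5 N. I check before pulling.

```bash
python3 - <<'E'
from h import *
s=get_state();print(s["time"],s["tcp_pos"],s["force"],s["moment"],s["opening"])
c=camera_params("side");f=grab_frame("side");q=np.load("q.npy")
print(((proj(c,np.r_[jig(q,[[-.12,0,.065],[-.026,0,.065]]),[s["tcp_pos"]],[s["tcp_pos"]+[0,0,.017]]])-[190,160])*6).round())
cv2.imwrite("pics/s4.png",cv2.resize(f[160:260,190:320,::-1],(780,600),interpolation=cv2.INTER_CUBIC))
E
```

```text
13.2 [0.52639944 0.0509839  0.03385305] [-1.16386894 -0.04930903  9.47752708] [ 0.06949639  0.36831073 -0.01853922] 0.025259888641442303
[[227. 410.]
 [452. 345.]
 [232. 477.]
 [229. 439.]]
```

View pics/s4.png

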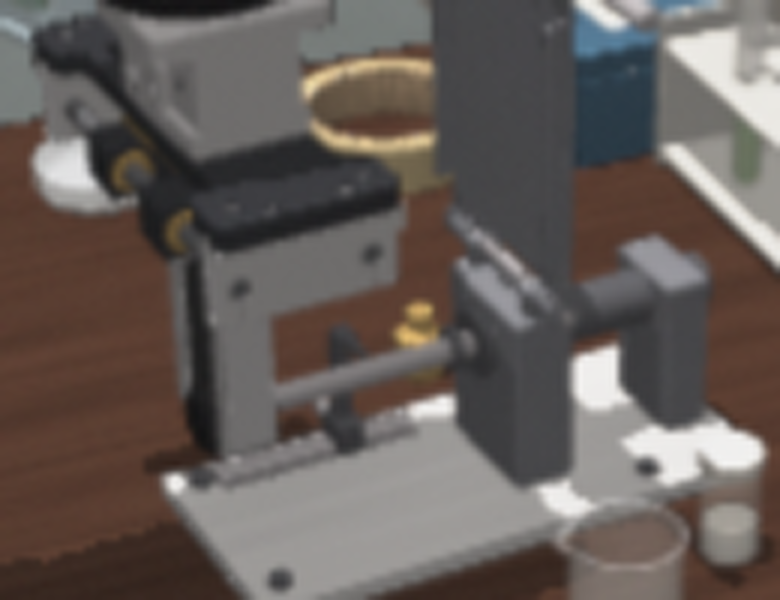

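The finger covers the knob with its tip just below, at (245,455), and everything else is clear. The upward push suggests the pads sit slightly high on the round knob, so I regrip 6 mm deeper.

>>> step_arm(
  plan=[
    {"dp": [0, 0, 0], "delta_rot": [0, 0, 0], "gripper": 36},
    {"dp": [0, 0, 0], "delta_rot": [0, 0, 0], "gripper": 36},
    {"dp": [0, 0, 6], "delta_rot": [0, 0, 0], "gripper": 36},
    {"dp": [0, 0, 6], "delta_rot": [0, 0, 0], "gripper": 36},
    {"dp": [0, 0, 6], "delta_rot": [0, 0, 0], "gripper": 0},
    {"dp": [0, 0, 6], "delta_rot": [0, 0, 0], "gripper": 0},
    {"dp": [0, 0, 6], "delta_rot": [0, 0, 0], "gripper": 0},
    {"dp": [0, 0, 6], "delta_rot": [0, 0, 0], "gripper": 0},
    {"dp": [0, 0, 6], "delta_rot": [0, 0, 0], "gripper": 0},
    {"dp": [0, 0, 6], "delta_rot": [0, 0, 0], "gripper": 0},
  ],
  grip_force=30,
)

```text
time: 14.08
tcp_pos: [0.5257, 0.0509, 0.0269]
tool_rot: [-3.141, -0.0, 1.662]
force: [0.4, 1.9, -5.7]
opening: 0.0251
```

>>> step_arm(
  plan=[
    {"dp": [0, 0, -2], "delta_rot": [0, 0, 0], "gripper": 0},
    {"dp": [0, -4, -2], "delta_rot": [0, 0, 0], "gripper": 0},
    {"dp": [0, -8, -2], "delta_rot": [0, 0, 0], "gripper": 0},
    {"dp": [0, -12, -2], "delta_rot": [0, 0, 0], "gripper": 0},
    {"dp": [0, -16, -2], "delta_rot": [0, 0, 0], "gripper": 0},
    {"dp": [0, -20, -2], "delta_rot": [0, 0, 0], "gripper": 0},
    {"dp": [0, -24, -2], "delta_rot": [0, 0, 0], "gripper": 0},
    {"dp": [0, -28, -2], "delta_rot": [0, 0, 0], "gripper": 0},
    {"dp": [0, -31, -2], "delta_rot": [0, 0, 0], "gripper": 0},
    {"dp": [0, -32, -2], "delta_rot": [0, 0, 0], "gripper": 0},
    {"dp": [0, -32, -2], "delta_rot": [0, 0, 0], "gripper": 0},
    {"dp": [0, -32, -2], "delta_rot": [0, 0, 0], "gripper": 0},
    {"dp": [0, -32, -2], "delta_rot": [0, 0, 0], "gripper": 0},
    {"dp": [0, -32, -2], "delta_rot": [0, 0, 0], "gripper": 0},
  ],
  grip_force=40,
)

```text
time: 15.25
tcp_pos: [0.4919, 0.0479, 0.0272]
tool_rot: [-3.138, 0.001, 1.663]
force: [5.2, 4.9, -40.1]
opening: 0.025
```

```bash
python3 - <<'E'
from h import *
s=get_state();print(s["time"],s["tcp_pos"],s["force"],s["opening"],abs(s["dq"]).max())
print("pulled",R.from_euler("z",-.091).apply(s["tcp_pos"]-[.5257,.0509,.0269])*1000)
f=grab_frame("side");g=grab_frame("scene");q=np.load("q.npy")
for n,o in(("side",(225,190)),("scene",(220,185))):
    c=camera_params(n); print(n,((proj(c,jig(q,[[-.058,0,.065],[-.058,.011,.065],[-.152,0,.065]]))-o)*7.8).round().tolist())
a=f[190:266,225:275,::-1];b=g[185:261,220:270,::-1]
cv2.imwrite("pics/e.png",cv2.resize(np.hstack([a,b]),(780,593),interpolation=cv2.INTER_CUBIC))
E
```

```text
15.25 [0.49189282 0.04789077 0.02717322] [  5.15843599   4.93857605 -40.09097829] 0.0250086364602858 0.0011323235737359277
pulled [-33.94076474   0.07543054   0.27321761]
side [[217.0, 243.0], [200.0, 225.0], [-81.0, 328.0]]
scene [[277.0, 214.0], [249.0, 200.0], [120.0, 417.0]]
```

View pics/e.png

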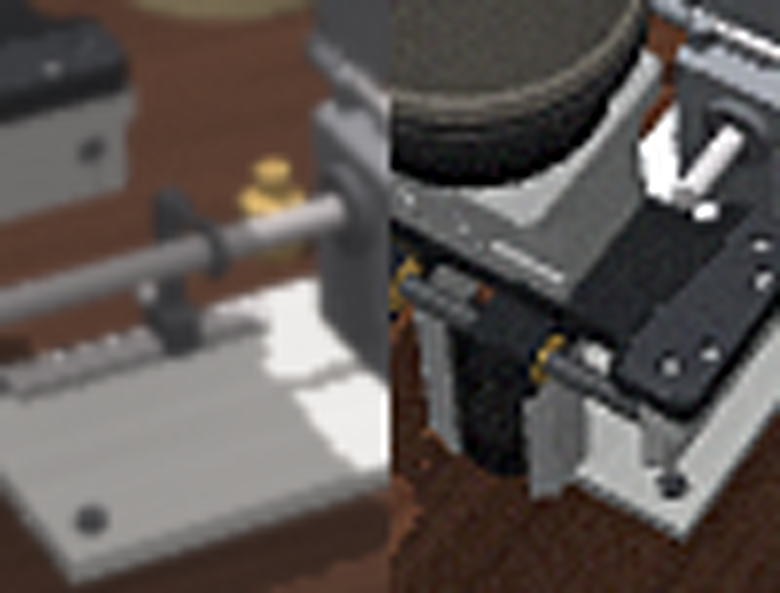

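The ring shows at (216,247) in the left crop, on the predicted target (217,243), and the pointer tip is just to its left. The TCP travelled 33.9 mm against the 32 wanted, and there is a needless 40 N vertical load. I ease back 1.5 mm and lower about 2 mm.

>>> step_arm(
  plan=[
    {"dp": [0, 0, 1], "delta_rot": [0, 0, 0], "gripper": 0},
    {"dp": [0, 0.8, 2], "delta_rot": [0, 0, 0], "gripper": 0},
    {"dp": [0, 1.5, 2], "delta_rot": [0, 0, 0], "gripper": 0},
    {"dp": [0, 1.5, 2], "delta_rot": [0, 0, 0], "gripper": 0},
    {"dp": [0, 1.5, 2], "delta_rot": [0, 0, 0], "gripper": 0},
    {"dp": [0, 1.5, 2], "delta_rot": [0, 0, 0], "gripper": 0},
    {"dp": [0, 1.5, 2], "delta_rot": [0, 0, 0], "gripper": 0},
  ],
)

```text
time: 15.93
tcp_pos: [0.4959, 0.0483, 0.0269]
tool_rot: [3.141, -0.0, 1.662]
force: [4.7, 3.8, -14.0]
opening: 0.025
```

```bash
python3 - <<'E'
from h import *
s=get_state();print(s["time"],s["tcp_pos"],s["force"],s["opening"],abs(s["dq"]).max())
print("pulled",R.from_euler("z",-.091).apply(s["tcp_pos"]-[.5257,.0509,.0269])*1000)
c=camera_params("side");f=grab_frame("side");q=np.load("q.npy")
print(((proj(c,jig(q,[[-.056,0,.065],[-.058,0,.065],[-.060,0,.065],[-.058,.011,.065],[0,-.045,.095],bar(1.57,-.098)]))-[225,120])*6).round().tolist())
cv2.imwrite("pics/e2.png",cv2.resize(f[120:220,225:355,::-1],(780,600),interpolation=cv2.INTER_CUBIC))
E
```

```text
15.9333 [0.49586011 0.04829337 0.0268748 ] [  4.73953885   3.75714422 -14.00625098] 0.024954183687412812 0.002177397261799038
pulled [-2.99533008e+01  1.15838460e-01 -2.51969553e-02]
[[172.0, 605.0], [167.0, 607.0], [162.0, 608.0], [154.0, 593.0], [359.0, 554.0], [438.0, 259.0]]
```

TCP travel now reads 29.95 mm and the vertical load has dropped to 14 N. I go 2 mm further out to reach 32.

>>> step_arm(
  plan=[
    {"dp": [0, -1, 0.5], "delta_rot": [0, 0, 0], "gripper": 0},
    {"dp": [0, -2, 0.5], "delta_rot": [0, 0, 0], "gripper": 0},
    {"dp": [0, -2, 0.5], "delta_rot": [0, 0, 0], "gripper": 0},
    {"dp": [0, -2, 0.5], "delta_rot": [0, 0, 0], "gripper": 0},
    {"dp": [0, -2, 0.5], "delta_rot": [0, 0, 0], "gripper": 0},
    {"dp": [0, -2, 0.5], "delta_rot": [0, 0, 0], "gripper": 0},
  ],
)

```text
time: 16.48
tcp_pos: [0.4945, 0.0482, 0.0268]
tool_rot: [3.14, -0.0, 1.662]
force: [3.7, 2.8, -5.5]
opening: 0.0247
```

```bash
python3 - <<'E'
from h import *
s=get_state();print(s["time"],s["tcp_pos"],s["force"],s["opening"],abs(s["dq"]).max())
print("pulled",R.from_euler("z",-.091).apply(s["tcp_pos"]-[.5257,.0509,.0269])*1000)
# numeric check: darkness profile along the rod in the side view (ring = dark), and cover top
c=camera_params("side");f=cv2.cvtColor(grab_frame("side"),cv2.COLOR_RGB2GRAY);q=np.load("q.npy")
for x in range(-70,-44,1):
    v=[cv2.getRectSubPix(f,(1,1),tuple(map(float,proj(c,jig(q,[x/1000,-.003,z]))[0])))[0,0] for z in(.063,.066,.069)]
    print(x,v,end=" ")
print()
b=[(r,cv2.getRectSubPix(f,(1,1),tuple(map(float,proj(c,jig(q,bar(r,-.08)))[0])))[0,0]) for r in np.arange(1.35,1.8,.03).round(2)]
print([(float(a),int(d)) for a,d in b])
E
```

```text
16.4833 [0.49447041 0.04820322 0.02681861] [ 3.68731951  2.77774952 -5.4688701 ] 0.024674286657879907 0.0012154615939376568
pulled [-31.34544361   0.15234742  -0.08138579]
-70 [np.uint8(87), np.uint8(107), np.uint8(119)] -69 [np.uint8(87), np.uint8(107), np.uint8(120)] -68 [np.uint8(87), np.uint8(106), np.uint8(120)] -67 [np.uint8(87), np.uint8(107), np.uint8(120)] -66 [np.uint8(87), np.uint8(107), np.uint8(121)] -65 [np.uint8(87), np.uint8(107), np.uint8(120)] -64 [np.uint8(87), np.uint8(106), np.uint8(118)] -63 [np.uint8(86), np.uint8(103), np.uint8(109)] -62 [np.uint8(84), np.uint8(99), np.uint8(100)] -61 [np.uint8(79), np.uint8(91), np.uint8(89)] -60 [np.uint8(72), np.uint8(80), np.uint8(79)] -59 [np.uint8(64), np.uint8(68), np.uint8(70)] -58 [np.uint8(63), np.uint8(68), np.uint8(74)] -57 [np.uint8(62), np.uint8(70), np.uint8(82)] -56 [np.uint8(65), np.uint8(76), np.uint8(91)] -55 [np.uint8(70), np.uint8(85), np.uint8(103)] -54 [np.uint8(76), np.uint8(96), np.uint8(114)] -53 [np.uint8(81), np.uint8(100), np.uint8(118)] -52 [np.uint8(85), np.uint8(104), np.uint8(119)] -51 [np.uint8(87), np.uint8(107), np.uint8(122)] -50 [np.uint8(88), np.uint8(109), np.uint8(128)] -49 [np.uint8(89), np.uint8(111), np.uint8(134)] -48 [np.uint8(91), np.uint8(116), np.uint8(147)] -47 [np.uint8(93), np.uint8(122), np.uint8(163)] -46 [np.uint8(94), np.uint8(129), np.uint8(175)] -45 [np.uint8(95), np.uint8(133), np.uint8(176)] 
[(1.35, 76), (1.38, 86), (1.41, 83), (1.44, 96), (1.47, 178), (1.5, 232), (1.53, 154), (1.56, 164), (1.59, 195), (1.62, 164), (1.65, 117), (1.68, 114), (1.71, 113), (1.74, 113), (1.77, 114)]
```

The ring's dark band centres at jig x ≈ -57.8 mm, and the pointer tip is at -57 to -58 mm. The arm is at rest and the knob is gripped, so I hand in.

```bash
python3 -c "from plant import *; print(close_job()); s=get_state(); print(s['time'],s['force'],s['opening'])"
```

```text
the job is handed in; nothing more can be done
None
the job is handed in; nothing more can be done
```

The cover was folded upright and released. The rod was then pulled out by its knob until the ring was level with the pointer, and the job was handed in with the knob still gripped, at about 16.5 s. No verdict is reported.

**Cover:** it measured about 1.57 rad in the side view just before release, and still looked upright in the wrist view afterwards. A last numeric check put the bar at roughly 1.55 rad; that check is less certain because a bright object lies behind it.

**Ring and pointer:** in the side image the ring centres at jig x ≈ -57.8 mm and the pointer tip is at -57 to -58 mm, so they agree within about 1 mm. The tool had travelled 31.3 mm, against the 32 mm pull I measured as needed. I could not view a final picture because the 12-picture limit was reached, so this last check was by pixel values only.

**Grip at hand-in:** the commanded grip was 40 N, the opening was 24.7 mm on the 26 mm knob, and the arm was at rest.

**What went wrong on the way:**
- **Cover slips:** the first two pinches on the cover bar slipped off. In the images the fingertips end about 17 mm short of the reported TCP. Commanding 17 mm deeper fixed it.
- **Vertical load:** the knob grip briefly showed about 40 N of vertical wrist load (limit 120 N), which I eased to about 5 N.

In the pictures I viewed, the bystanders near the stand had not visibly moved.

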